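# Dig the clamp spanner out of the specimen tray

## Robot

A 6-joint arm with a two-finger parallel gripper is mounted at the origin on the work surface. World frame = base frame: x ahead of the robot, y to its left, z up, the work surface at z = 0. Lengths are in mm, angles in rad, forces in N, time in s.
With the tool pointing down it reaches from about 325 to 900 mm from the base axis. Payload 6.1 kg.
Tool frame: the origin (TCP) lies midway between the tips of the shut fingers; the grasp point (between the pads) lies r.grasp_offset behind it (r.grasp_offset is the distance from the TCP to the grasp point, in mm); x points along the fingers, y is the direction in which the jaws open and shut, and the axes are right-handed (so a half turn about x gives the same grasp; the last joint's range is limited). The gripper opens to 85 mm and grips with 20 to 120 N. Pads are 22 mm wide; open, the fingers measure 114 mm over their backs; the gripper's body (76 mm by 85 mm) begins 54 mm behind the grasp point. The pads swing forward as they close: fully open they stand 13 mm farther back than shut.
Start: joints at [1.159, 0.22, 1.526, -0, 1.395, -0.126], TCP at [176.202, 599.64, 231.3] pointing down, gripper open.
Joint ranges: [-2.98, 2.98], [-0.91, 2.08], [0.09, 2.57], [-1.24, 4.39], [0.2, 2.65], [-2.68, 2.68]. Speed limits (rad/s): [2.57, 2.57, 3.01, 3.14, 3.14, 3.14].

## Interface

Orientations are given as a unit quaternion [w, x, y, z].
In Python, from station import r gives the robot as it stands.
- The arm moves only by the tool servo_tool, never from a script. Its arguments are lists of equal length, an entry for each row: "slide": the shift along the tool's x, y, z in m, a list of three; "rotation": the turn, a rotation vector about the tool's x, y, z in degrees, a list of three. A call has 1 to 8 rows; each row is the pose to reach, as a shift and turn from the pose commanded when the call began, along the tool's axes at that moment; what a row does not reach only later rows make up. A row lasts 1/8 s, in which the tool goes at most 62.5 mm and 10.7 degrees, less where a joint would pass 70% of its speed; a pose out of reach is approached as far as the arm can. A call with a gripper value outside its range is refused whole. "claw" is the opening, from 0 (shut) to 1 (fully open), set as the call begins (left out, the last holds). The fingers move at their own pace and stop on an object; "grip_force" is the grip in N (left out, the last holds). Time passes only in rows, so rows that repeat a pose let the fingers close. It gives the time, the measured TCP pose, the force and the opening at its end, in the units of the state.
- r.observe(): the state, without advancing time (a new reading comes with each control period).
- r.snapshot(name): name is "scene" or "top"; returns a dict with "color" (480x640x3 uint8, red, green, blue), "K" (3x3 intrinsics, pixels), "dist" ([k1, k2, p1, p2, k3] as OpenCV has them; the pictures are not rectified), "R" (3x3) and "t" (3): a world point X has camera coordinates R X + t. Camera axes: x right, y down, z forward; pixel columns grow to the right and rows downward; lengths in mm; the calibration is good to about 2 mm. A picture is of the moment at which its call begins. There is no depth.
- r.job_done(): hands the job in, once; it reports no verdict.
The state is a dict: "time": time; "joints": joint angles; "dq": joint speeds; "tau": joint torques, N m; "ee_pos": TCP position; "tool_rot": TCP orientation; "ft_force": force on the tool from outside, world axes, zero at the start; "torque": the same for the moment, N m; "opening": opening from 0.0 (shut) to 1.0 (fully open).
Only numpy, scipy, OpenCV 4.12 (cv2) and the standard library are available. Lean on these libraries where they do the work, as an engineer would, in place of code of your own. Each camera call takes 0.05 s, during which the arm holds its last target.

## Task

The flat steel spanner for the sieve shaker is lost under the three wood slices in the white specimen tray. Slide the slices aside within the tray until none covers the spanner - do not lift them out - then pick the spanner up and lay it down, not dropped, flat and wholly on the black rubber mat. Leave the little glass jar in the tray, and the jar and the dish on the bench, undisturbed.

Things in the scene. Friction and masses are not known exactly. Their poses are not given: they have to be found in the camera images.
- tray: White open tray fixed to the bench, outside 270 mm along its x and 390 mm along its y, walls 5 mm thick and 65 mm high, floor 5 mm thick (floor top 5 mm above its origin). Origin: centre of its underside, on the bench. Its yaw is within about 0.2 rad of the world's. It stands on the robot's left or right.
- spanner: Loose flat steel spanner, 160 mm long, 8 mm thick all over, about 170 g (varies): a straight bar 12 mm wide, a closed ring 32 mm wide at its -x end, an open jaw 30 mm wide at its +x end. It lies flat on the tray floor within about 35 mm of the tray's middle, roughly along the tray's x (within 0.3 rad), hidden under the slices. Origin: underside of the bar's middle (about its balance point), x along the bar. The bar is plain between x = -48 and +48 mm.
- ring_end (a point): Outer end of the spanner's ring, on its long axis, 80 mm from its origin on the -x side, 4 mm above its underside.
- jaw_end (a point): Outer end of the spanner's open jaw, on its long axis, 80 mm from its origin on the +x side, 4 mm above its underside.
- slice_big: One of the two lower slices; lies across the spanner near one of its ends, may lean. Loose round slice of a branch with dark bark and a pale ringed face, 84 mm across and 22 mm thick (about 73 g, varies). Origin: centre of its underside, its z axis along the disc's axis.
- slice_mid: The other lower slice; lies across the spanner near its other end, may lean. Loose round slice of a branch with dark bark and a pale ringed face, 78 mm across and 22 mm thick (about 63 g, varies). Origin: centre of its underside, its z axis along the disc's axis.
- slice_top: The upper slice, lying on the other two above the spanner's middle. Loose round slice of a branch with dark bark and a pale ringed face, 72 mm across and 22 mm thick (about 54 g, varies). Origin: centre of its underside, its z axis along the disc's axis.
- tray_jar: Small closed glass jar with a dark metal cap and reddish seeds, 43 mm across, 45 mm high, about 90 g, standing loose on the tray floor near one end of the tray (about 155 mm from the tray's centre along the tray's +y or -y); at the other end there is only a flat paper tag, which is no obstacle. Origin: centre of its underside.
- mat: Black rubber mat fixed on the bench on the other side from the tray, 220 mm along its x, 140 mm along its y, 4 mm thick. Origin: centre of its underside, on the bench.
- bench_jar: Closed glass jar with a white lid, 57 mm across, 75 mm high, standing loose on the bench beyond the mat. Origin: centre of its underside.
- dish: Green glass bowl, 90 mm across, 40 mm high, standing loose on the bench beyond the mat. Origin: centre of its underside.
Not all that is in view belongs to the job. Leave any purple look-alike of the slice_big alone. Leave any yellow look-alike of the slice_mid alone.

How it is judged:
By the outcome, as a careful person would: the job done as asked, in the order asked, and still so for the second after the job is handed in, with the robot touching nothing.
It also fails if it takes over 64 s, if anything falls off the work surface, if the arm or the gripper's body presses on something with over 40 N, if the wrist force passes 120 N, or if a joint passes its speed limit or range.

## Working session

There is one attempt and no reset: what is moved stays moved. The work goes in short steps, Python scripts to look and compute and a tool call to move; the robot and the scene stay as the last step left them, time stands still between calls to the robot, and variables do not carry over. Pictures are saved under pics/ and viewed, and the job is handed in when it is done.

Besides the shell and the picture viewer there is one more tool, called after ">>>" as name(argument=value, ...) on one line, values as JSON. servo_tool: Moves the arm, as the interface text tells. Its arguments: {"type":"object","properties":{"slide":{"type":"array","items":{"type":"array","items":{"type":"number"}}},"rotation":{"type":"array","items":{"type":"array","items":{"type":"number"}}},"claw":{"type":"number"},"grip_force":{"type":"number"}},"required":["slide","rotation"]}

```bash
ls; mkdir -p pics; python3 - <<'E'
from station import r
import cv2,json
s=r.observe();print(s, r.grasp_offset)
for n in("scene","top"):
    d=r.snapshot(n);cv2.imwrite(f"pics/{n}0.png",d["color"][:,:,::-1]);print(n,d["K"],d["dist"],d["R"],d["t"])
E
```

```text
pics
{'time': 0.0, 'joints': array([ 1.15892087e+00,  2.21235517e-01,  1.52764140e+00, -2.80141710e-05,
        1.39471132e+00, -1.26117944e-01]), 'dq': array([-0.00091474, -0.00075268, -0.00022673,  0.00053617,  0.00208781,
        0.00133929]), 'tau': array([-5.14002204e-04, -4.96911871e+01, -3.89383614e+01, -2.56156418e-04,
        1.11169234e-02,  1.91062304e-05]), 'ee_pos': array([175.94896433, 599.0713746 , 230.17740767]), 'tool_rot': array([ 0.69972328,  0.1000026 ,  0.7000795 , -0.10136813]), 'ft_force': array([-0.66028239, -0.10868768,  0.07056535]), 'torque': array([ 0.01498817, -0.03659696,  0.01069495]), 'opening': 1.0008362271454754} 18.700000000000003
scene [[454.24903909   0.         315.44995878]
 [  0.         454.24903909 230.42969975]
 [  0.           0.           1.        ]] [-0.06631601  0.          0.          0.          0.        ] [[ 0.645533    0.76347256 -0.0199197 ]
 [ 0.51976735 -0.45828594 -0.72098259]
 [-0.55957935  0.45506445 -0.69266681]] [-347.53856608 -247.43181463 1288.81936115]
top [[606.96545485   0.         304.20765648]
 [  0.         606.96545485 233.39366271]
 [  0.           0.           1.        ]] [0.03263382 0.         0.         0.         0.        ] [[ 0.08878914 -0.99604168  0.00417924]
 [-0.97416355 -0.0877121  -0.20811528]
 [ 0.20765806  0.01440711 -0.97809538]] [ -67.94388165  546.69642676 1048.79208032]
```

View pics/scene0.png

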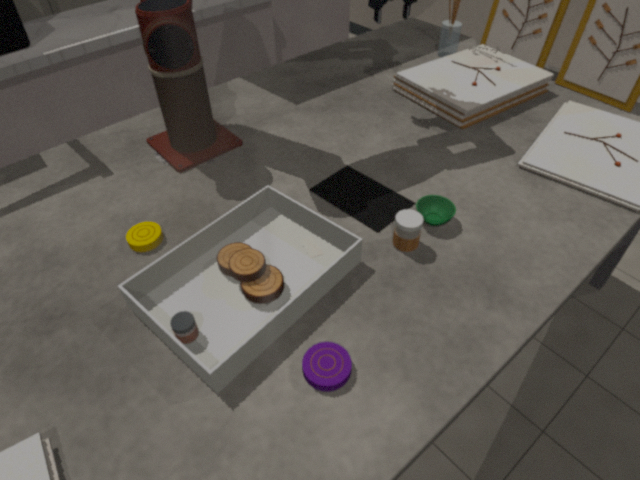

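View pics/top0.png

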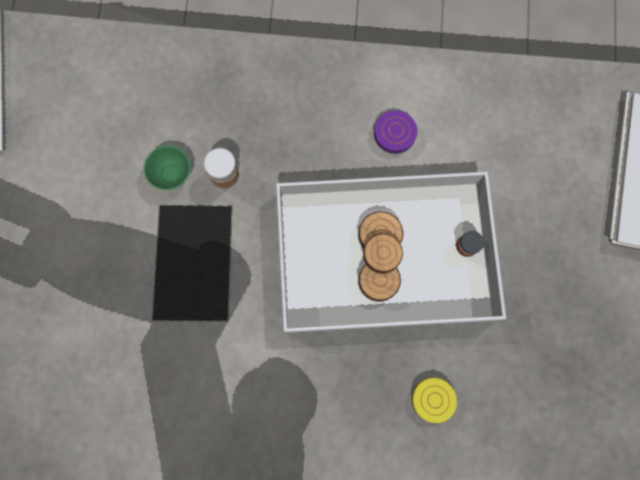

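Candidates for the slices: brown discs at top px (381,233), (383,252), (380,281), which sit in the tray. The look-alikes are purple (396,131) and yellow (435,400) on the bench, and I'll leave those. I'll check with a close crop.

```bash
python3 - <<'E'
import cv2
a=cv2.imread("pics/top0.png");b=cv2.imread("pics/scene0.png")
cv2.imwrite("pics/c1.png",cv2.resize(a[165:340,270:510],None,fx=3.3,fy=3.3,interpolation=cv2.INTER_CUBIC))
cv2.imwrite("pics/c2.png",cv2.resize(b[225:315,200:300],None,fx=6,fy=6,interpolation=cv2.INTER_CUBIC))
E
```

```text
(no output)
```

View pics/c1.png

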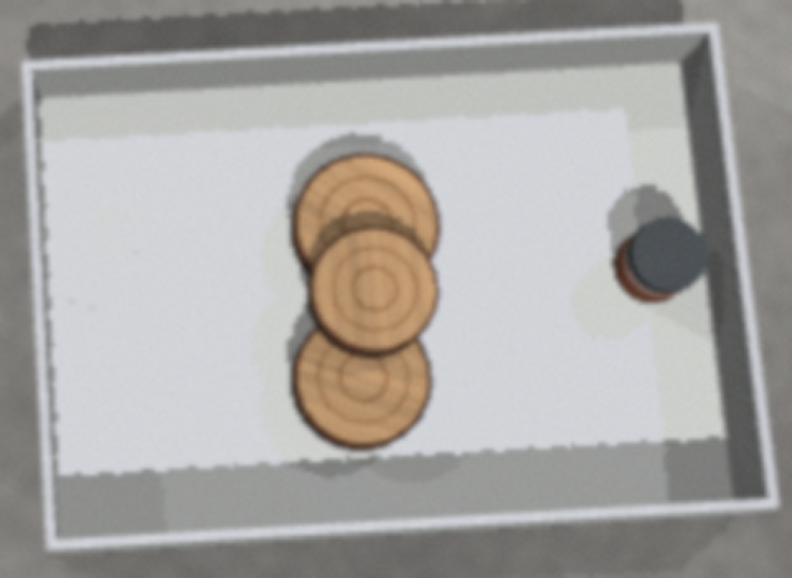

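View pics/c2.png

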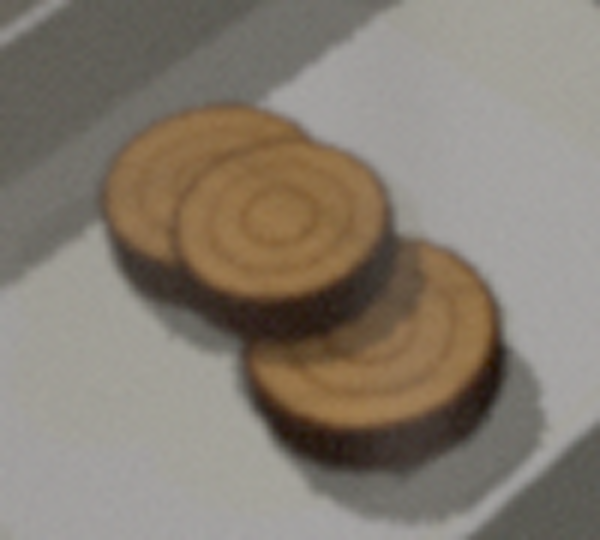

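Three brown, ringed slices are confirmed in the tray, with the upper one at crop (374,289). The jar is at the image-right end (-y), so the paper-tag end (+y) is free. Next I'll compute the poses.

```bash
cat > h.py <<'E'
import numpy as np,cv2
from scipy.optimize import least_squares
from station import r
def cam(n):
    d=r.snapshot(n);return d
def ray(d,px,z):
    u=cv2.undistortPoints(np.array([[px]],float),d["K"],d["dist"])[0,0]
    v=d["R"].T@np.array([u[0],u[1],1]);c=-d["R"].T@d["t"]
    return c+v*(z-c[2])/v[2]
def proj(d,X):
    return cv2.projectPoints(np.array(X,float).reshape(-1,3),cv2.Rodrigues(d["R"])[0],d["t"],d["K"],d["dist"])[0][:,0]
E
python3 - <<'E'
from h import *
np.set_printoptions(precision=1,suppress=True)
t=cam("top");s=cam("scene")
f=lambda x,y:(270+x/3.3-.35,165+y/3.3-.35)
C=np.array([ray(t,f(*p),65) for p in[(25,64),(716,25),(777,507),(49,548)]]);print(C)
def res(p):
    c,n=np.cos(p[2]),np.sin(p[2]);Q=np.array([[135,195],[135,-195],[-135,-195],[-135,195]])
    return (Q@np.array([[c,n],[-n,c]])+p[:2]-C[:,:2]).ravel()
o=least_squares(res,[450,-180,0]);print("tray",o.x,"res",o.fun)
for n,p,z in[("top",(374,289),57),("A",(366,226),35),("B",(362,378),35)]:print(n,[ray(t,f(*p),zz) for zz in(z,z-8)])
g=lambda x,y:(200+x/6-.4,225+y/6-.4)
print("scene top",ray(s,g(282,217),57))
C2=np.array([ray(s,p,65) for p in[(269,191),(361,239),(212,376),(124,289)]]);print("scene corners",C2)
print("jar cap",ray(t,f(668,257),50), "scene",ray(s,(183,319),50))
M=[ray(t,p,4) for p in[(160,206),(232,206),(229,321),(153,321)]];print("mat",np.array(M),np.mean(M,0))
print("mat scene",np.array([ray(s,p,4) for p in[(349,168),(414,205),(376,229),(310,191)]]))
print("dish",ray(t,(167,167),40),"bjar",ray(t,(220,162),75))
s=r.observe();print(s["time"])
E
```

```text
[[ 637.1   38.7   65. ]
 [ 694.2 -344.2   65. ]
 [ 429.  -383.4   65. ]
 [ 372.6   -0.1   65. ]]
tray [ 533.2 -172.2    0.1] res [ 1.1  1.7  1.1 -1.2 -0.8 -1.5 -1.4  1. ]
top [array([ 528.8, -164.2,   57. ]), array([ 530.3, -165.1,   49. ])]
A [array([ 568.6, -160.1,   35. ]), array([ 570.4, -161. ,   27. ])]
B [array([ 482.3, -163.2,   35. ]), array([ 483.5, -164.2,   27. ])]
scene top [ 525.2 -162.7   57. ]
scene corners [[ 387.9   -8.2   65. ]
 [ 634.3   39.8   65. ]
 [ 697.9 -343.3   65. ]
 [ 440.8 -377.5   65. ]]
jar cap [ 562.7 -325.9   50. ] scene [ 560.7 -323.1   50. ]
mat [[590.8 263.3   4. ]
 [603.3 125.5   4. ]
 [384.1 106.    4. ]
 [371.9 245.7   4. ]] [487.5 185.1   4. ]
mat scene [[384.4 244.9   4. ]
 [593.9 258.7   4. ]
 [592.  132.2   4. ]
 [390.1 107.9   4. ]]
dish [658.9 251.2  40. ] bjar [666.6 146.8  75. ]
0.2
```

```bash
cat >> h.py <<'E'
from scipy.spatial.transform import Rotation as Ro
T0=np.array([533.2,-172.2]);TH=0.1457
def tray(x,y):
    c,s=np.cos(TH),np.sin(TH);return T0+[c*x-s*y,s*x+c*y]
def totray(P):
    c,s=np.cos(TH),np.sin(TH);d=np.array(P[:2])-T0;return np.array([c*d[0]+s*d[1],-s*d[0]+c*d[1]])
def plan(x,y,z,head,pivot=None):
    s=r.observe();q=s["tool_rot"];R=Ro.from_quat([q[1],q[2],q[3],q[0]])
    h=np.deg2rad(head);Y=np.array([np.cos(h),np.sin(h),0]);X=np.array([0,0,-1.]);Z=np.cross(X,Y)
    T=Ro.from_matrix(np.stack([X,Y,Z],1))
    sl=R.inv().apply(np.array([x,y,z])-s["ee_pos"])/1000;rv=np.rad2deg((R.inv()*T).as_rotvec())
    print("t",s["time"].round(2),"pos",s["ee_pos"].round(1),"F",s["ft_force"].round(1),"open",round(s["opening"],2),"slide",sl.round(4),"rot",rv.round(2),"rows",max(np.linalg.norm(sl)/.0625,np.linalg.norm(rv)/10.7).round(1), "j",s["joints"].round(2))
E
python3 -c "
from h import *
print(tray(-6,-75),tray(-6,75),np.rad2deg(TH));p=tray(-6,-75);plan(*p,231,8.35)"
```

```text
[ 538.15245152 -247.2764492 ] [516.37469426 -98.86577138] 8.347995075056094Traceback (most recent call last):
  File "<string>", line 3, in <module>
    print(tray(-6,-75),tray(-6,75),np.rad2deg(TH));p=tray(-6,-75);plan(*p,231,8.35)
                                                                  ~~~~^^^^^^^^^^^^^
  File "h.py", line 23, in plan
    print("t",s["time"].round(2),"pos",s["ee_pos"].round(1),"F",s["ft_force"].round(1),"open",round(s["opening"],2),"slide",sl.round(4),"rot",rv.round(2),"rows",max(np.linalg.norm(sl)/.0625,np.linalg.norm(rv)/10.7).round(1), "j",s["joints"].round(2))
              ^^^^^^^^^^^^^^^
AttributeError: 'float' object has no attribute 'round'
```

```bash
sed -i 's/s\["time"\].round(2)/round(s["time"],2)/' h.py
python3 -c "
from h import *
p=tray(-6,-75);plan(*p,231,8.35)"
```

```text
t 0.2 pos [176.  599.3 230.6] F [-0.3  0.1  0.2] open 1.01 slide [ 3.000e-04 -7.102e-01  5.861e-01] rot [6.528e+01 3.000e-02 7.000e-02] rows 14.7 j [ 1.16  0.22  1.53  0.    1.39 -0.13]
```

>>> servo_tool(slide=[[0,-0.044,0.037],[0,-0.089,0.073],[0,-0.133,0.11],[0,-0.178,0.147],[0,-0.222,0.183],[0,-0.266,0.22],[0,-0.311,0.257],[0,-0.355,0.293]], rotation=[[4,0,0],[8,0,0],[12,0,0],[16,0,0],[20,0,0],[24,0,0],[28,0,0],[32,0,0]], claw=1)

```text
time: 1.2
ee_pos: [357.6, 174.7, 231.4]
tool_rot: [0.645, 0.291, 0.644, -0.29]
ft_force: [0.8, -0.1, 0.0]
opening: 1.002
```

```bash
python3 -c "
from h import *
p=tray(-6,-75);plan(*p,231,8.35)"
```

```text
t 1.2 pos [357.6 174.7 231.4] F [ 0.8 -0.1  0. ] open 1.0 slide [ 0.0005 -0.1444  0.4357] rot [ 3.316e+01  1.000e-02 -5.000e-02] rows 7.3 j [ 0.26 -0.36  2.07 -0.    1.42 -0.47]
```

>>> servo_tool(slide=[[0,-0.018,0.054],[0,-0.036,0.109],[0,-0.054,0.163],[0,-0.072,0.218],[0,-0.09,0.272],[0,-0.108,0.327],[0,-0.126,0.381],[0,-0.144,0.436]], rotation=[[4,0,0],[8,0,0],[12,0,0],[16,0,0],[20,0,0],[24,0,0],[28,0,0],[33.2,0,0]])

```text
time: 2.2
ee_pos: [539.7, -247.0, 231.1]
tool_rot: [0.535, 0.463, 0.535, -0.463]
ft_force: [1.5, 0.5, 0.2]
opening: 1.002
```

```bash
python3 -c "
from h import *
p=tray(-6,-75);plan(*p,5,8.35)
for n in('top','scene'):cv2.imwrite(f'pics/{n}1.png',cam(n)['color'][:,:,::-1])"
```

```text
t 2.2 pos [ 539.7 -247.   231.1] F [1.5 0.5 0.2] open 1.0 slide [ 2.261e-01 -1.600e-03  1.000e-04] rot [-0.1  -0.01 -0.01] rows 3.6 j [-0.56  0.15  1.61  0.    1.38 -0.71]
```

View pics/scene1.png

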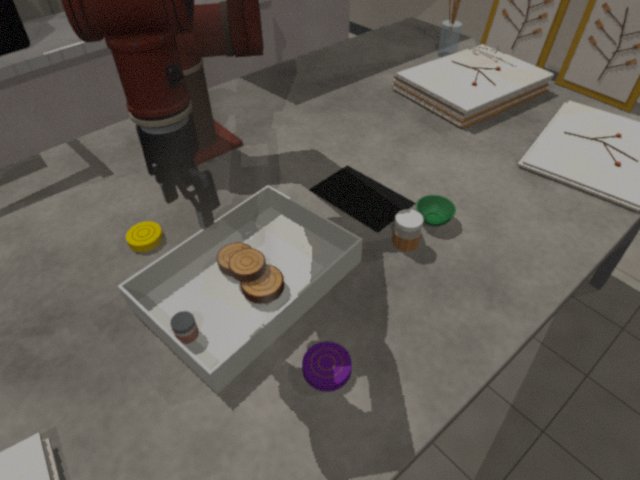

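The gripper at (190,180) hangs above the jar side of the slices. Nothing has moved, so I'll descend.

>>> servo_tool(slide=[[0.045,-0.001,0],[0.09,-0.001,0],[0.13,-0.001,0],[0.17,-0.001,0],[0.195,-0.001,0],[0.21,-0.001,0],[0.222,-0.001,0],[0.222,-0.001,0]], rotation=[[0,0,0],[0,0,0],[0,0,0],[0,0,0],[0,0,0],[0,0,0],[0,0,0],[0,0,0]])

```text
time: 3.3
ee_pos: [538.0, -245.0, 9.0]
tool_rot: [0.535, 0.462, 0.536, -0.462]
ft_force: [-0.9, -0.0, 0.1]
opening: 1.0
```

```bash
python3 -c "
from h import *
p=tray(-6,75);plan(*p,5,8.35)
for n in('top','scene'):cv2.imwrite(f'pics/{n}2.png',cam(n)['color'][:,:,::-1])
a=cv2.imread('pics/top2.png')[165:340,270:510];b=cv2.imread('pics/scene2.png')[170:390,110:370]
cv2.imwrite('pics/d2.png',np.hstack([cv2.resize(a,(400,292)),cv2.resize(b,(400,292))]))"
```

```text
t 3.3 pos [ 538. -245.    9.] F [-0.9 -0.   0.1] open 1.0 slide [ 4.000e-03  1.000e-04 -1.477e-01] rot [ 0.08 -0.03  0.04] rows 2.4 j [-0.56  0.4   1.76  0.    0.98 -0.71]
```

View pics/d2.png

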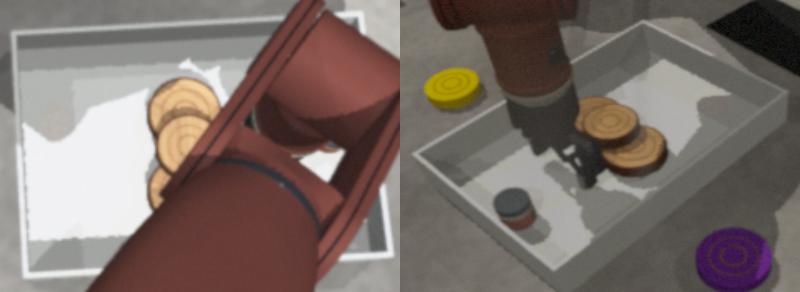

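>>> servo_tool(slide=[[0.004,0,-0.006],[0.0045,0,-0.014],[0.0045,0,-0.022],[0.0045,0,-0.03],[0.0045,0,-0.038],[0.0045,0,-0.046],[0.0045,0,-0.054],[0.0045,0,-0.062]], rotation=[[0,0,0],[0,0,0],[0,0,0],[0,0,0],[0,0,0],[0,0,0],[0,0,0],[0,0,0]])

```text
time: 4.4
ee_pos: [529.1, -183.5, 4.9]
tool_rot: [0.535, 0.462, 0.535, -0.462]
ft_force: [-0.5, -0.2, 0.4]
opening: 1.003
```

```bash
cat > look.py <<'E'
from h import *
import sys
k=sys.argv[1]
for n in('top','scene'):cv2.imwrite(f'pics/{n}{k}.png',cam(n)['color'][:,:,::-1])
a=cv2.imread(f'pics/top{k}.png')[165:340,270:510];b=cv2.imread(f'pics/scene{k}.png')[170:390,110:370]
cv2.imwrite(f'pics/d{k}.png',np.hstack([cv2.resize(a,(400,292)),cv2.resize(b,(400,292))]))
E
python3 look.py 3;python3 -c "
from h import *
p=tray(-6,75);plan(*p,5,8.35)"
```

```text
t 4.5 pos [ 528.6 -182.7    4.5] F [-0.3 -0.2  0.1] open 1.0 slide [-0.0004  0.0003 -0.0847] rot [ 0.11 -0.06  0.05] rows 1.4 j [-0.47  0.34  1.85  0.    0.95 -0.62]
```

View pics/d3.png

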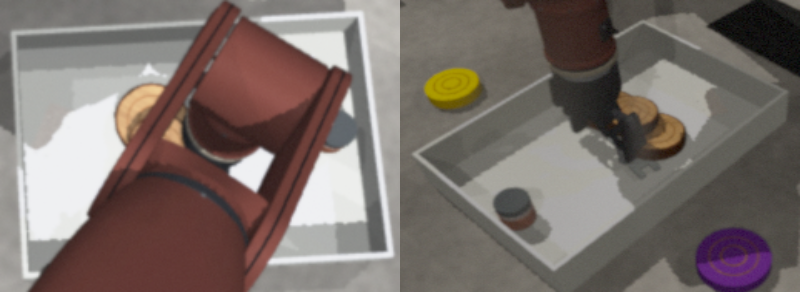

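```bash
python3 -c "
import cv2
b=cv2.imread('pics/scene3.png')[225:315,210:310];cv2.imwrite('pics/e3.png',cv2.resize(b,None,fx=6,fy=6,interpolation=2))"
```

```text
(no output)
```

View pics/e3.png

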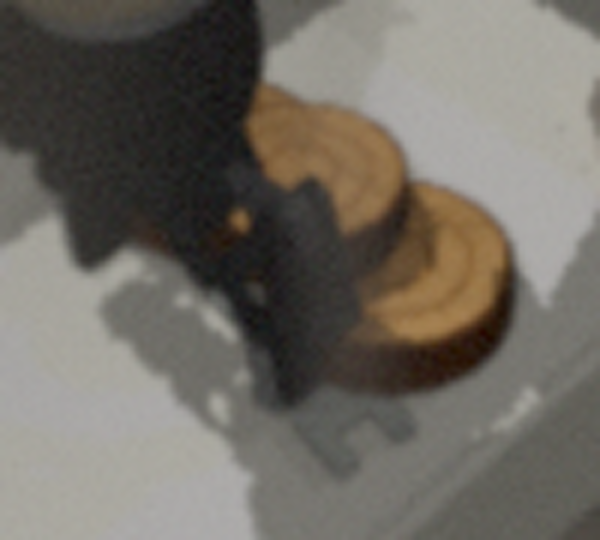

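The open jaw of the spanner shows at scene px (267,297), and all three slices are travelling together. I'll keep pushing.

>>> servo_tool(slide=[[0,0,-0.01],[0,0,-0.02],[0,0,-0.03],[0,0,-0.04],[0,0,-0.05],[0,0,-0.06],[0,0,-0.07],[0,0,-0.08]], rotation=[[0,0,0],[0,0,0],[0,0,0],[0,0,0],[0,0,0],[0,0,0],[0,0,0],[0,0,0]])

```text
time: 5.5
ee_pos: [517.3, -104.1, 4.8]
tool_rot: [0.535, 0.462, 0.535, -0.462]
ft_force: [-0.2, -0.6, -0.0]
opening: 1.002
```

```bash
python3 look.py 4;python3 -c "
from h import *
p=tray(-6,75);plan(*p,5,8.35)"
```

```text
t 5.6 pos [ 517.  -103.6    4.7] F [0.1 0.8 0.1] open 1.0 slide [-0.0003  0.     -0.0048] rot [ 0.13 -0.04  0.03] rows 0.1 j [-0.35  0.28  1.93  0.    0.93 -0.5 ]
```

View pics/d4.png

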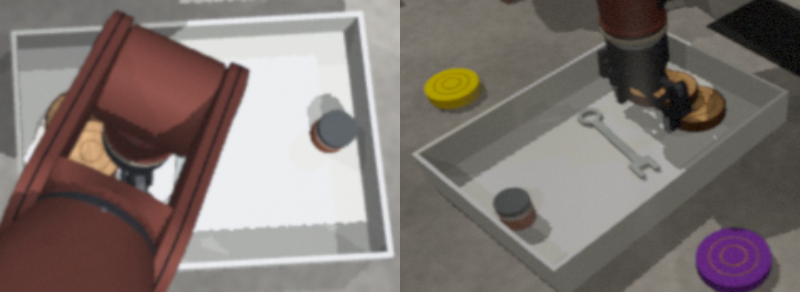

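The spanner lies free, with the ring at the -x end and the jaw toward +x. All three slices are on the +y side. I'll back off, rise and turn for the grasp.

>>> servo_tool(slide=[[0,0,0.012],[-0.04,0,0.014],[-0.1,0,0.014],[-0.15,0,0.02],[-0.2,0,0.03],[-0.2,0,0.05],[-0.2,0,0.08],[-0.2,0,0.1]], rotation=[[0,0,0],[0,0,0],[0,0,0],[-10,0,0],[-20,0,0],[-30,0,0],[-40,0,0],[-50,0,0]])

```text
time: 6.6
ee_pos: [532.2, -206.1, 205.3]
tool_rot: [0.681, 0.191, 0.68, -0.191]
ft_force: [-0.4, 0.1, -0.1]
opening: 0.998
```

```bash
python3 look.py 5;python3 -c "
import cv2
b=cv2.imread('pics/scene5.png')[220:320,200:310];cv2.imwrite('pics/e5.png',cv2.resize(b,None,fx=6,fy=6,interpolation=2))"
```

```text
(no output)
```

View pics/top5.png

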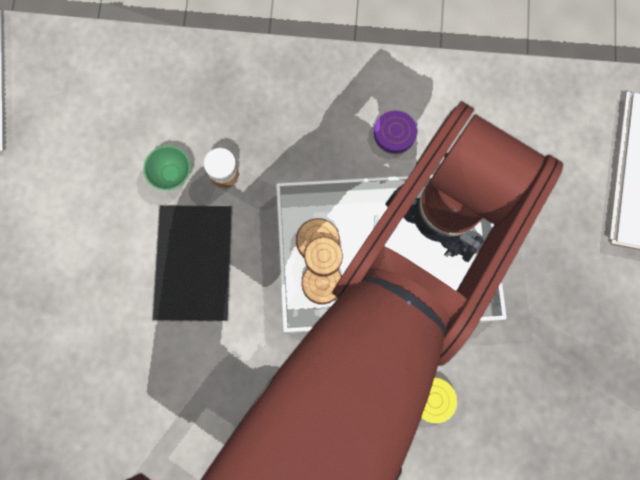

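View pics/e5.png

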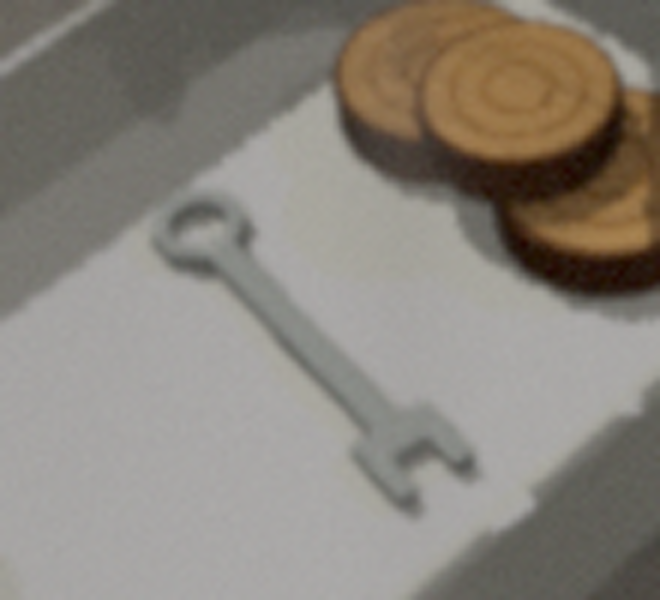

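The spanner shows in full: ring at scene px (233,258), jaw tips around (268,303)/(277,297). No slice covers it.

```bash
python3 - <<'E'
from h import *
s=cam("scene");g=lambda x,y:(200+x/6-.4,220+y/6-.4)
P={k:ray(s,g(*p),13) for k,p in dict(ring=(203,228),b1=(226,262),b2=(362,405),t1=(408,498),t2=(470,465),ringend=(163,200)).items()}
for k in P:print(k,P[k].round(1),totray(P[k]).round(1))
ax=P["b2"]-P["b1"];j=(P["t1"]+P["t2"])/2;ax2=j-P["ring"]
print(np.rad2deg(np.arctan2(ax[1],ax[0])),np.rad2deg(np.arctan2(ax2[1],ax2[0])),np.linalg.norm(ax2))
u=ax2/np.linalg.norm(ax2);re=P["ring"]-16*u;print("len",np.linalg.norm(j-re));c=(re+j)/2;print("c",c,totray(c))
h=np.rad2deg(np.arctan2(u[1],u[0]));plan(c[0],c[1],100,h+90)
E
```

```text
ring [ 462.3 -160.1   13. ] [-68.4  22.2]
b1 [ 481.1 -162.8   13. ] [-50.2  16.8]
b2 [ 563.7 -163.8   13. ] [31.4  3.9]
t1 [ 604.3 -174.6   13. ] [ 70.  -12.7]
t2 [ 606.7 -151.8   13. ] [75.7  9.5]
ringend [ 441.5 -163.5   13. ] [-89.5  21.9]
-0.6719188067913529 -1.2470637237616233 143.23292671907762
len 159.2329267190776
c [ 525.88409545 -161.5060028    13.        ] [-5.68578052 11.64284911]
t 6.75 pos [ 531.9 -205.2  204.7] F [ 0.1 -0.3 -0.2] open 1.0 slide [ 0.1048  0.0339 -0.0282] rot [-3.064e+01 -1.000e-02 -0.000e+00] rows 2.9 j [-0.51  0.11  1.7   0.    1.33 -1.52]
```

>>> servo_tool(slide=[[0.02,0.011,-0.009],[0.05,0.023,-0.018],[0.08,0.034,-0.028],[0.105,0.034,-0.028],[0.105,0.034,-0.028]], rotation=[[-10,0,0],[-20,0,0],[-30.6,0,0],[-30.6,0,0],[-30.6,0,0]], claw=0.55, grip_force=60)

```text
time: 7.38
ee_pos: [524.2, -158.5, 97.7]
tool_rot: [0.706, 0.008, 0.709, -0.006]
ft_force: [0.1, 0.4, 0.1]
opening: 0.552
```

```bash
python3 look.py 6;python3 -c "
from h import *
plan(525.9,-161.5,8,88.9)
a=cv2.imread('pics/scene6.png')[200:320,180:310];cv2.imwrite('pics/e6.png',cv2.resize(a,None,fx=5,fy=5))"
```

```text
t 7.47 pos [ 526.4 -160.   100.6] F [ 0.5 -0.4  0.5] open 0.55 slide [ 0.0926 -0.0015 -0.0005] rot [0.02 0.03 0.01] rows 1.5 j [-0.44  0.18  1.84  0.    1.13 -1.99]
```

View pics/e6.png

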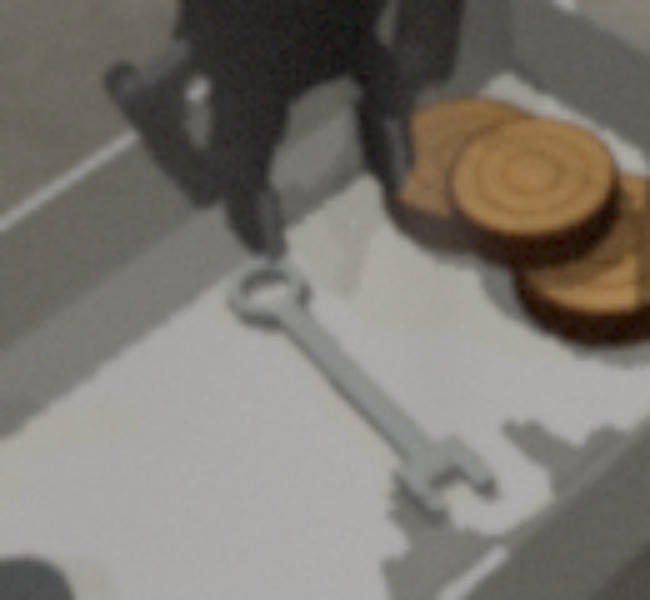

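>>> servo_tool(slide=[[0.03,-0.001,0],[0.055,-0.001,0],[0.07,-0.001,0],[0.08,-0.001,0],[0.087,-0.001,0],[0.0915,-0.001,0],[0.0915,-0.001,0]], rotation=[[0,0,0],[0,0,0],[0,0,0],[0,0,0],[0,0,0],[0,0,0],[0,0,0]])

```text
time: 8.35
ee_pos: [526.0, -161.1, 8.3]
tool_rot: [0.707, 0.006, 0.707, -0.006]
ft_force: [0.6, 0.8, 0.7]
opening: 0.552
```

```bash
python3 look.py 7;python3 -c "
from h import *
plan(525.9,-161.5,7,88.9)
a=cv2.imread('pics/scene7.png')[210:320,190:310];cv2.imwrite('pics/e7.png',cv2.resize(a,None,fx=5,fy=5))"
```

```text
t 8.45 pos [ 526.3 -161.2    8.7] F [ 0.1 -0.9  0.3] open 0.55 slide [ 0.0017 -0.0003 -0.0004] rot [0.12 0.03 0.01] rows 0.0 j [-0.44  0.32  1.87  0.    0.95 -1.99]
```

View pics/e7.png

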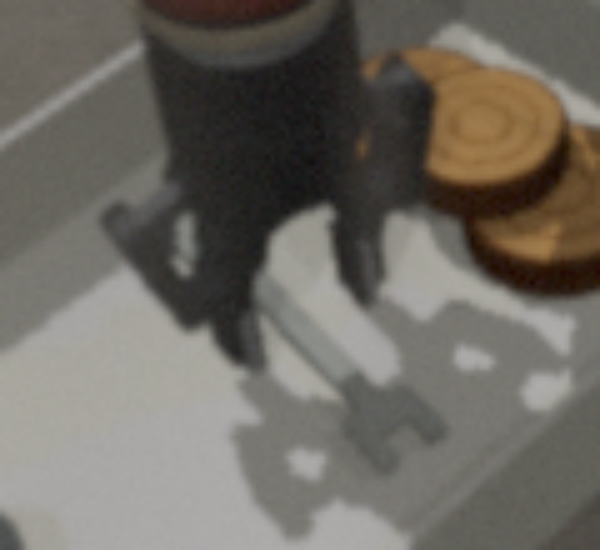

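The bar lies between the fingers. I'll lower 2 mm and close.

>>> servo_tool(slide=[[0.002,0,0],[0.002,0,0]], rotation=[[0,0,0],[0,0,0]])

```text
time: 8.7
ee_pos: [526.0, -161.1, 6.3]
tool_rot: [0.707, 0.006, 0.707, -0.006]
ft_force: [-0.2, 0.8, -0.3]
opening: 0.548
```

>>> servo_tool(slide=[[0,0,0],[0,0,0],[0,0,0],[0,0,0],[0,0,0],[0,0,0],[0,0,0],[0,0,0]], rotation=[[0,0,0],[0,0,0],[0,0,0],[0,0,0],[0,0,0],[0,0,0],[0,0,0],[0,0,0]], claw=0, grip_force=60)

```text
time: 9.7
ee_pos: [526.2, -161.2, 6.6]
tool_rot: [0.707, 0.006, 0.707, -0.006]
ft_force: [-1.3, 0.0, 5.2]
opening: 0.115
```

>>> servo_tool(slide=[[-0.005,0,0],[-0.015,0,0],[-0.03,0,0],[-0.05,0,0],[-0.08,0,0],[-0.11,0,0],[-0.13,0,0],[-0.13,0,0]], rotation=[[0,0,0],[0,0,0],[0,0,0],[0,0,0],[0,0,0],[0,0,0],[0,0,0],[0,0,0]])

```text
time: 10.7
ee_pos: [527.6, -161.8, 139.2]
tool_rot: [0.709, 0.005, 0.705, -0.007]
ft_force: [-0.6, 0.1, -2.1]
opening: 0.113
```

```bash
python3 look.py 8;python3 -c "
from h import *
plan(487.5,185,135,88.9)
a=cv2.imread('pics/scene8.png')[130:310,130:350];cv2.imwrite('pics/e8.png',cv2.resize(a,None,fx=3.5,fy=3.3))"
```

```text
t 10.8 pos [ 525.8 -161.   136.2] F [-0.2  1.4 -1.6] open 0.11 slide [ 0.0012  0.3453 -0.0442] rot [0.13 0.01 0.  ] rows 5.6 j [-0.44  0.13  1.81 -0.    1.2  -1.99]
```

View pics/e8.png

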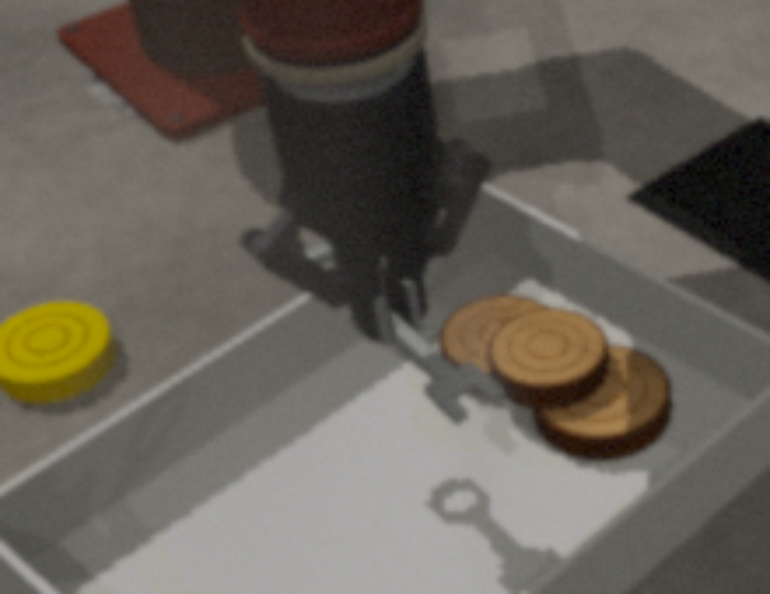

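The spanner is held level; its shadow shows the full outline. Now I'll carry it to the mat.

>>> servo_tool(slide=[[0,0.02,-0.003],[0,0.065,-0.008],[0,0.12,-0.015],[0,0.18,-0.023],[0,0.24,-0.031],[0,0.3,-0.039],[0,0.335,-0.043],[0,0.345,-0.044]], rotation=[[0,0,0],[-1,0,0],[-2,0,0],[-3,0,0],[-4,0,0],[-5,0,0],[-5.6,0,0],[-5.6,0,0]])

```text
time: 11.8
ee_pos: [485.9, 187.1, 135.1]
tool_rot: [0.706, -0.03, 0.707, 0.03]
ft_force: [0.7, -0.6, -1.8]
opening: 0.115
```

>>> servo_tool(slide=[[0.03,0,0],[0.06,0,0],[0.08,0,0],[0.09,0,0],[0.1,0,0],[0.1,0,0]], rotation=[[0,0,0],[0,0,0],[0,0,0],[0,0,0],[0,0,0],[0,0,0]])

```text
time: 12.55
ee_pos: [487.5, 184.3, 35.9]
tool_rot: [0.706, -0.029, 0.707, 0.028]
ft_force: [-0.7, -0.6, -1.5]
opening: 0.116
```

```bash
python3 look.py 9;python3 -c "
from h import *
plan(487.5,185,6.3,94.6)
a=cv2.imread('pics/scene9.png')[110:260,270:470];b=cv2.imread('pics/top9.png')[130:330,110:280];cv2.imwrite('pics/e9.png',np.hstack([cv2.resize(a,(450,340)),cv2.resize(b,(300,340))]))"
```

```text
t 12.65 pos [488.4 184.6  36.9] F [ 0.6 -0.3 -1.6] open 0.12 slide [ 0.0306  0.0004 -0.0009] rot [ 0.02  0.05 -0.01] rows 0.5 j [ 0.21  0.21  1.94 -0.    0.99 -1.44]
```

View pics/e9.png

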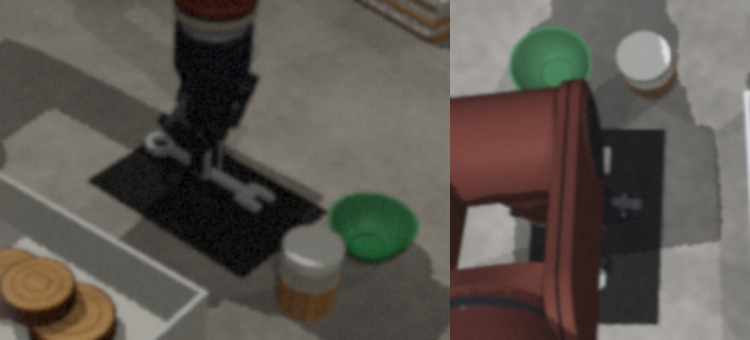

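>>> servo_tool(slide=[[0.01,0,-0.001],[0.018,0,-0.001],[0.024,0,-0.001],[0.027,0,-0.001],[0.0285,0,-0.001],[0.0285,0,-0.001]], rotation=[[0,0,0],[0,0,0],[0,0,0],[0,0,0],[0,0,0],[0,0,0]])

```text
time: 13.4
ee_pos: [486.9, 184.5, 7.8]
tool_rot: [0.707, -0.029, 0.707, 0.029]
ft_force: [0.8, -0.5, -1.4]
opening: 0.119
```

>>> servo_tool(slide=[[0.001,0,0],[0.002,0,0],[0.002,0,0]], rotation=[[0,0,0],[0,0,0],[0,0,0]])

```text
time: 13.78
ee_pos: [486.8, 184.5, 5.8]
tool_rot: [0.707, -0.029, 0.707, 0.029]
ft_force: [-0.7, -0.6, -1.2]
opening: 0.114
```

>>> servo_tool(slide=[[0.0005,0,0],[0.001,0,0],[0.001,0,0]], rotation=[[0,0,0],[0,0,0],[0,0,0]])

```text
time: 14.15
ee_pos: [486.9, 184.5, 5.6]
tool_rot: [0.706, -0.029, 0.707, 0.029]
ft_force: [-4.3, -1.0, 6.5]
opening: 0.115
```

The spanner is touching the mat, about 8 N up. I'll release.

>>> servo_tool(slide=[[0,0,0],[0,0,0],[0,0,0],[0,0,0],[0,0,0]], rotation=[[0,0,0],[0,0,0],[0,0,0],[0,0,0],[0,0,0]], claw=0.4)

```text
time: 14.78
ee_pos: [486.9, 184.5, 4.8]
tool_rot: [0.707, -0.029, 0.707, 0.029]
ft_force: [0.3, 0.1, 0.2]
opening: 0.399
```

>>> servo_tool(slide=[[-0.01,0,0],[-0.03,0,0],[-0.06,0,0],[-0.1,0,0],[-0.14,0,0.03],[-0.18,0,0.07],[-0.2,0,0.11],[-0.2,0,0.13]], rotation=[[0,0,0],[0,0,0],[0,0,0],[0,0,0],[0,0,0],[0,0,0],[0,0,0],[0,0,0]])

```text
time: 15.78
ee_pos: [619.7, 195.3, 208.7]
tool_rot: [0.709, -0.028, 0.704, 0.029]
ft_force: [0.2, -0.1, -0.6]
opening: 0.399
```

```bash
python3 look.py 10;python3 -c "
from h import *
plan(350,350,250,94.6)"
```

```text
t 15.88 pos [618.2 194.9 205.9] F [-0.4 -0.4 -0.4] open 0.4 slide [-0.0446  0.1761 -0.2548] rot [-0.01  0.12 -0.01] rows 5.0 j [ 0.18  0.29  1.49 -0.    1.36 -1.47]
```

View pics/top10.png

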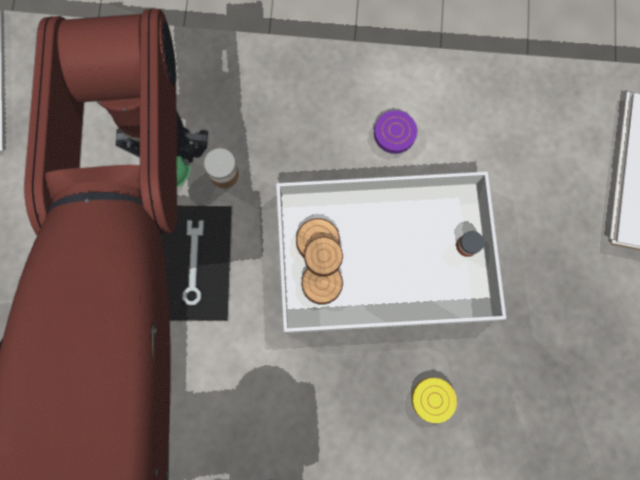

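View pics/scene10.png

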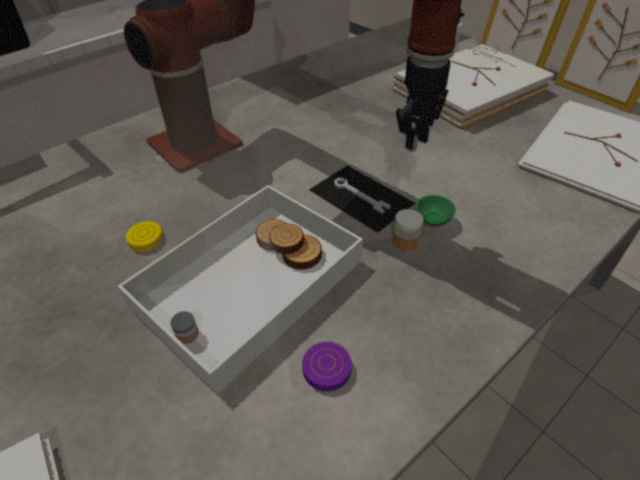

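The spanner lies flat and wholly on the mat: top px (195,220) to (191,305), with the mat spanning rows 206–321. The tray jar (470,243) and bench jar (220,165) haven't moved, and the dish is where it was in the scene view. The slices stay in the tray and the arm touches nothing.

```bash
python3 -c "
from station import r
print(r.observe()['dq'].round(3));print(r.job_done())"
```

```text
[ 0.009 -0.025  0.071  0.006  0.013  0.002]
the job is handed in; nothing more can be done
None
```

The spanner is lying flat and wholly on the black mat, and I handed the job in at about 16 s.

- **Slices:** I pushed all three together toward the paper-tag end of the tray with the open fingers. None was lifted, and none covered the spanner when I grasped it.
- **Spanner:** I gripped it by the middle of the bar and carried it level. I lowered it until I felt about 8 N of contact with the mat, then released it.
- **Last pictures:** In the top view the spanner has about 14–16 px of clearance at each end of the mat. The tray jar, bench jar, dish and the purple and yellow look-alikes are all where they started. In the top view the arm partly hid the dish, so I checked the dish in the scene view.
- **One slip in my motion:** After release the gripper drifted forward instead of back, and passed high over the dish at about 200 mm. It touched nothing.

No check failed. My mat corner readings differed by up to about 12 mm between the two cameras. That was within the clearance for laying the spanner down.

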